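# Bring the red-capped jar to the front of the seasoning carousel

### The arm

A 6-joint arm with a two-finger parallel gripper is mounted at the origin on the work surface; the furniture and walls round the work are solid. World frame = base frame: x ahead of the robot, y to its left, z up, the work surface at z = 0. Lengths are in m, angles in rad, forces in N, time in s.
With the tool pointing down it reaches from about 0.35 to 0.875 m from the base axis. Payload 4.2 kg.
Tool frame: the origin (TCP) lies between the finger pads, 19 mm behind the fingertips; this is the grasp point; z points along the fingers, y is the line along which they close (so a half turn about z gives the same grasp; the last joint's range is limited). The gripper opens to 85 mm and grips with 20 to 120 N. Pads are 22 mm wide; open, the fingers measure 114 mm over their backs; the gripper's body (76 mm by 85 mm) begins 54 mm behind the grasp point. The pads swing forward as they close: fully open they stand 13 mm farther back than shut.
Start: joints at [1.467, 0.385, 0.008, 0, -1.194, -0.259], TCP at [0.222, 0.584, 0.25] pointing down, gripper open.
Joint ranges: [-3.14, 3.14], [-1.21, 2.06], [-1.07, 1.41], [-3.16, 2.05], [-2.99, -0.16], [-3.1, 3.1]. Speed limits (rad/s): [2.79, 2.79, 3.14, 3.14, 3.14, 3.14].

### API

Orientations are given as a unit quaternion [x, y, z, w].
In Python, from cell import bot gives the robot as it stands.
- The arm moves only by the tool carry_out, never from a script. Its argument "steps" is a list of rows, each an object of numbers: "dx", "dy", "dz": the shift along the world's x, y, z in m; "rx", "ry", "rz": the turn, a rotation vector about the world's x, y, z in rad; "fingers": the opening, from 0 (shut) to 1 (fully open). In form: [{"dx": .., "dy": .., "dz": .., "rx": .., "ry": .., "rz": .., "fingers": ..}, ...]. A call has exactly 8 rows; each row shifts and turns the commanded pose from where the row before left it; what a row does not reach is not made up. A row lasts 1/12 s, in which the tool goes at most 41.7 mm and 7.16 degrees, less where a joint would pass 70% of its speed; a pose out of reach is approached as far as the arm can. A call is refused whole if a number of a shift passes 0.0417 or a number of a turn 0.125, either way. A call with a gripper value outside its range is refused whole. The fingers move at their own pace and stop on an object; "grip_force" is the grip in N (left out, the last holds). Time passes only in rows, so rows that do not move let the fingers close, or fill a call up. It gives the time, the measured TCP pose, the force, the opening and the grip force at its end, in the units of the state.
- bot.get_obs(): the state, without advancing time (a new reading comes with each control period).
- bot.read_camera(name): name is "side" or "top"; returns a dict with "image" (420x560x3 uint8, red, green, blue), "fx", "fy", "cx", "cy" (pixels), "R" (3x3) and "t" (3): a world point X has camera coordinates R X + t. Camera axes: x right, y down, z forward; pixel columns grow to the right and rows downward; lengths in m; the calibration is good to about 2 mm. A picture is of the moment at which its call begins. There is no depth.
- bot.finish_job(): hands the job in; it is judged then, once.
Trained networks look in the newest picture that a camera, given by its name, has taken for a name from the list of things; names that differ only in an ending like _2 or _b are one class to them, and where a whole thing is asked for, a point or a joint stands for the part that bears it (a point fixed in the world has none). Each returns a list of dicts, best first, with "confidence" (0 to 1); they miss things now and then, are a little off and sometimes report something else, mostly with a low value. They report only what shows in the picture. A call takes as long as a camera call.
- bot.boxes_of(camera, thing): "extent" ([left, top, right, bottom] in pixels, round what is visible of it).
- bot.place_of(camera, thing): "pixel" ([column, row] in pixels: a listed point, or the origin of a listed thing).
The state is a dict: "time": time; "qpos": joint angles; "qvel": joint speeds; "joint_efforts": joint torques, N m; "tcp_pos": TCP position; "tool_rot": TCP orientation; "contact_force": force on the tool from outside, world axes, zero at the start; "wrist_torque": the same for the moment, N m; "grip_width": finger opening in m; "finger_force": force on a finger pad.
Only numpy, scipy, OpenCV 4.12 (cv2) and the standard library are available. Lean on these libraries where they do the work, as an engineer would, in place of code of your own. Each camera call takes 0.05 s, during which the arm holds its last target. There are 200 camera calls.

### The job

Free the seasoning carousel by swinging its brake lever (the one with the upright orange grip) from on, where its shoe presses on the turntable, clockwise (seen from above) to its off stop. Only then, never forcing it against the brake, grip the black centre knob and turn the carousel until the jar with the red cap stands squarely at the white front arrow, and finish there still gripping the knob and holding the turntable still: do not let go. Leave the other things on the table alone.

Things in the scene. Friction and masses are not known exactly. Their poses are not given: they have to be found in the camera images.
- carousel: fixed dark steel base of the carousel, 190 mm disc, 18 mm high; origin at the centre of its underside, on the turning axis. Its -x axis is the carousel's front, where a tongue bears a white arrowhead; its +y side carries the brake lever. Fixed to the table, turned up to 0.2 rad from the robot's axes.
- turntable (a joint): angle of the turntable on the base, rad, 0 (or any multiple of 2 pi) with the red-capped jar exactly at the front, growing counterclockwise seen from above; no end stops, may be turned either way. Pale wooden disc, 180 mm, top at 36 mm. Light friction when free; with the brake on, its shoe holds the rim at any angle (free it first; do not force it round).
- red_jar (a point): top centre of the jar with the red cap, 127 mm above the table; goes round with the turntable. Five upright containers, up to 44 mm wide, are fixed in the turntable, their axes 58 mm from the turning axis, tops 127 to 131 mm above the table: jars with red, yellow, green and black caps and a glass salt shaker with a grey top.
- front_place (a point): where red_jar is when the red-capped jar is exactly at the front: 58 mm from the turning axis towards the white arrow, 127 mm above the table.
- knob: round black knob on the turning axis, fixed to the turntable, 40 mm diameter, 34 mm high (132 to 166 mm above the table), on a 28 mm post; origin at its centre, 149 mm above the table. Grip it across from above; its z axis is up and it turns with the turntable.
- brake (a joint): angle of the brake lever about its upright pivot, rad: about 0 (-0.08 to 0) = on (rubber shoe pressed on the turntable's rim), 1.05 = off (stop), growing clockwise seen from above. An over-centre spring drives it to the nearer end from the middle (0.52); moving the pin takes at most about 12 N.
- brake_pin (a point): on the axis of the upright orange grip at the end of the brake lever, 140 mm above the table; the grip is 20 mm in diameter, from 104 to 162 mm above the table, on a 12 mm steel post, 60 mm from the lever's pivot. The counter behind the table (front edge at x = 0.60 for y below 0.26, top 150 mm above the table) is near when the lever is off.
- brake_pivot (a point): fixed point on the lever's pivot axis, 140 mm above the table (nothing there reaches above 45 mm).
- dish: white square dish 112x128 mm, 38 mm high, loose bystander; origin at the centre of its underside.
- masking: roll of masking tape, 74 mm, 22 mm high, loose bystander; origin at the centre of its underside.
- pod_yellow: yellow coffee capsule, 37 mm, 28 mm high, loose bystander; origin at the centre of its underside.
- pod_black: black coffee capsule, 37 mm, 28 mm high, loose bystander; origin at the centre of its underside.
- brush: purple dish brush 62x160 mm, 92 mm high, loose bystander; origin at the centre of its underside.

How it is judged:
By the outcome, as a careful person would: the job done as asked, in the order asked, and still so for the second after the job is handed in, while the arm keeps its last pose, push and grip.
It also fails if it takes over 72 s, if anything falls off the work surface, if the arm or the gripper's body presses on something with over 40 N, if the wrist force passes 120 N, or if a joint passes its speed limit or range.

## Working session

There is one attempt and no reset: what is moved stays moved. The work goes in short steps, Python scripts to look and compute and a tool call to move; the robot and the scene stay as the last step left them, time stands still between calls to the robot, and variables do not carry over. Pictures are saved under pics/ and viewed, at most 10 in all, crops included, and the job is handed in when it is done.

Besides the shell and the picture viewer there is one more tool, called after "Call:" as name(argument=value, ...), one argument or row to a line, values as JSON. carry_out: Moves the arm, as the interface text tells. Its arguments: {"type":"object","properties":{"steps":{"type":"array"},"grip_force":{"type":"number"}},"required":["steps"]}

```bash
mkdir -p pics
cat > h.py <<'E'
import numpy as np, cv2
from cell import bot
def tri(a,pa,b,pb):
    A=[]
    for c,p in((a,pa),(b,pb)):
        P=np.array([[c['fx'],0,c['cx']],[0,c['fy'],c['cy']],[0,0,1]])@np.c_[c['R'],np.array(c['t'])]
        A+=[p[0]*P[2]-P[0],p[1]*P[2]-P[1]]
    v=np.linalg.svd(np.array(A))[2][-1]; return v[:3]/v[3]
def proj(c,X):
    v=np.array(c['R'])@X+np.array(c['t']); return np.array([c['fx']*v[0]/v[2]+c['cx'],c['fy']*v[1]/v[2]+c['cy']])
def onz(c,p,z):
    R=np.array(c['R']);o=-R.T@np.array(c['t']);d=R.T@np.array([(p[0]-c['cx'])/c['fx'],(p[1]-c['cy'])/c['fy'],1]);return o+d*(z-o[2])/d[2]
def look(names):
    C={k:bot.read_camera(k) for k in('side','top')}
    for n in names:
        r={k:bot.place_of(k,n)[:2] for k in C}
        print(n,{k:[(np.round(d['pixel'],1).tolist(),round(d['confidence'],2)) for d in v] for k,v in r.items()})
        if r['side'] and r['top']:
            a,b=r['side'][0]['pixel'],r['top'][0]['pixel'];X=tri(C['side'],a,C['top'],b)
            print('   X',X.round(4),'err',[np.round(np.linalg.norm(proj(C[k],X)-p),1) for k,p in(('side',a),('top',b))])
    return C
E
python3 - <<'E'
from h import *
C=look(['carousel','knob','red_jar','brake_pin','brake_pivot','front_place','dish','masking','pod_yellow','pod_black','brush'])
for k in C: cv2.imwrite(f'pics/{k}0.png',C[k]['image'][:,:,::-1])
o=bot.get_obs();print(o['time'],o['tcp_pos'],o['tool_rot'],o['contact_force'])
E
```

```text
carousel {'side': [([258.2, 180.1], 0.74)], 'top': [([401.0, 201.3], 0.73), ([261.4, 209.6], 0.6)]}
   X [ 4.587e-01  4.900e-02 -1.000e-04] err [np.float64(0.1), np.float64(0.2)]
knob {'side': [([252.1, 130.9], 0.7)], 'top': [([418.9, 186.7], 0.61)]}
   X [0.461  0.0504 0.1568] err [np.float64(2.8), np.float64(4.3)]
red_jar {'side': [([239.0, 137.6], 0.78), ([260.9, 254.3], 0.45)], 'top': [([423.4, 165.2], 0.91)]}
   X [0.5062 0.0316 0.1309] err [np.float64(0.2), np.float64(0.3)]
brake_pin {'side': [([272.5, 165.0], 0.84)], 'top': [([337.7, 204.7], 0.68)]}
   X [0.4178 0.2142 0.1435] err [np.float64(0.6), np.float64(0.8)]
brake_pivot {'side': [([255.5, 156.7], 0.67)], 'top': [([363.4, 187.4], 0.86)]}
   X [0.4581 0.1593 0.1376] err [np.float64(0.4), np.float64(0.6)]
front_place {'side': [([260.3, 253.9], 0.7), ([276.5, 141.7], 0.66)], 'top': [([420.4, 210.2], 0.9)]}
   X [ 0.4949 -0.1113 -0.4111] err [np.float64(7.3), np.float64(9.2)]
dish {'side': [([251.4, 316.2], 0.75)], 'top': [([183.0, 194.3], 0.74)]}
   X [4.757e-01 5.713e-01 2.000e-04] err [np.float64(2.4), np.float64(2.3)]
masking {'side': [([286.2, 268.8], 0.92)], 'top': [([240.8, 232.2], 0.76)]}
   X [ 0.3915  0.4292 -0.0075] err [np.float64(1.1), np.float64(1.2)]
pod_yellow {'side': [([259.8, 256.2], 0.72)], 'top': []}
pod_black {'side': [([305.5, 244.4], 0.57)], 'top': [([270.8, 252.9], 0.67)]}
   X [0.3411 0.3567 0.0024] err [np.float64(1.3), np.float64(1.5)]
brush {'side': [], 'top': [([304.2, 275.6], 0.79), ([239.1, 229.6], 0.72)]}
1.2 [0.22176748 0.58431708 0.25001902] [ 9.83593717e-01 -1.80397893e-01 -6.64655147e-06 -1.58168470e-05] [ 0.21357055  0.25110054 -0.03621682]
```

```bash
ls pics
```

```text
side0.png
top0.png
```

View pics/side0.png

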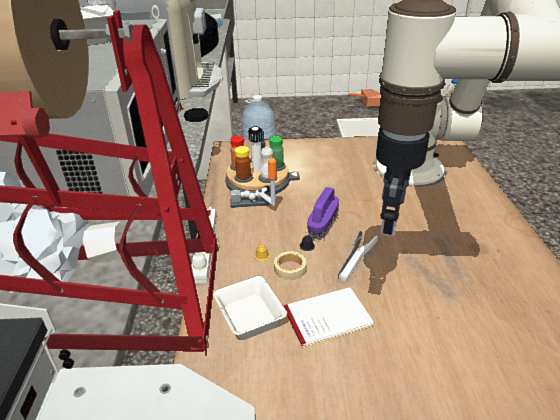

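View pics/top0.png

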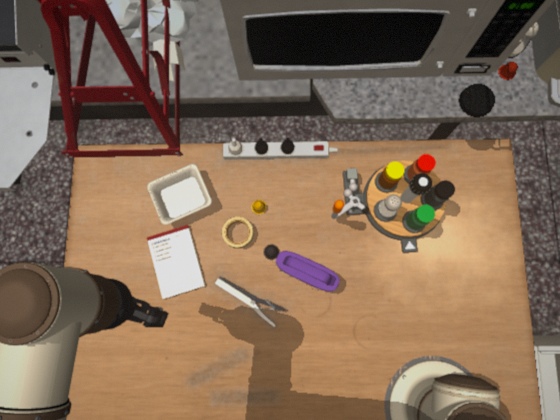

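The side view shows the carousel at about (258,180), the orange grip at (272,170) and the pods, brush and tape well to the left. In the top view the carousel is at (402,200), the arrow at (410,244), the red cap at (426,162) at the back, and the orange grip at (338,206). The detections agree with this, except `front_place` in the side view, where the second candidate is the right one. I'll fit a joint model next.

```bash
cat > fit.py <<'E'
from h import *
from scipy.optimize import least_squares
def fit(fixed=None,verbose=1):
    C={k:bot.read_camera(k) for k in('side','top')}
    names=['carousel','knob','red_jar','front_place','brake_pin','brake_pivot']
    D={(k,n):[d['pixel'] for d in bot.place_of(k,n) if d['confidence']>.3] for k in C for n in names}
    def model(p):
        cx,cy,yaw,th,px,py,b=p; f=yaw+np.pi
        return dict(carousel=(cx,cy,0),knob=(cx,cy,.149),red_jar=(cx+.058*np.cos(f+th),cy+.058*np.sin(f+th),.127),
          front_place=(cx+.058*np.cos(f),cy+.058*np.sin(f),.127),brake_pivot=(px,py,.14),brake_pin=(px+.06*np.cos(b),py+.06*np.sin(b),.14))
    def res(p):
        m=model(p); r=[]
        for (k,n),v in D.items():
            if v:
                q=proj(C[k],np.array(m[n])); e=[np.array(x)-q for x in v]; r+=list(min(e,key=np.linalg.norm))
            else: r+=[0,0]
        if fixed is not None: r+=list((p[:3]-fixed)*3000)
        return r
    best=min((least_squares(res,[.459,.049,0,t,.458,.159,b],loss='soft_l1') for t in(-2.5,0,2.5,1.2,-1.2) for b in(2.2,1.1)),key=lambda s:s.cost)
    p=best.x;r=np.array(best.fun)
    if verbose:
        for (key,v),e in zip(D.items(),np.array(res(p))[:2*len(D)].reshape(-1,2)): print(key,e.round(1))
        print('p',p.round(4),'cost',best.cost)
        for n,x in model(p).items(): print(n,np.round(x,4))
    return C,p
E
python3 - <<'E'
from fit import *
C,p=fit()
im=C['top']['image'][120:280,300:500,::-1];cv2.imwrite('pics/crop.png',cv2.resize(im,None,fx=3.7,fy=3.7,interpolation=cv2.INTER_CUBIC))
# arrow-tip & tongue check
for n,px in (('arrow',(410,244)),): print(n,onz(C['top'],px,.018))
E
```

```text
('side', 'carousel') [-1.1  0.5]
('side', 'knob') [-1.   0.1]
('side', 'red_jar') [ 1.4 -0.8]
('side', 'front_place') [ 0.4 -0.2]
('side', 'brake_pin') [0.8 0.5]
('side', 'brake_pivot') [-1.4  1.9]
('top', 'carousel') [-0.9  0.6]
('top', 'knob') [ 1.6 -0.1]
('top', 'red_jar') [-0.4 -0.2]
('top', 'front_place') [0. 0.]
('top', 'brake_pin') [-0.  -0.4]
('top', 'brake_pivot') [0.7 0.6]
p [0.4598 0.0454 0.1464 2.6773 0.4524 0.1632 2.2362] cost 6.301578049058132
carousel [0.4598 0.0454 0.    ]
knob [0.4598 0.0454 0.149 ]
red_jar [0.5149 0.0273 0.127 ]
front_place [0.4024 0.0369 0.127 ]
brake_pivot [0.4524 0.1632 0.14  ]
brake_pin [0.4154 0.2104 0.14  ]
arrow [0.35475658 0.03869669 0.018     ]
```

View pics/crop.png

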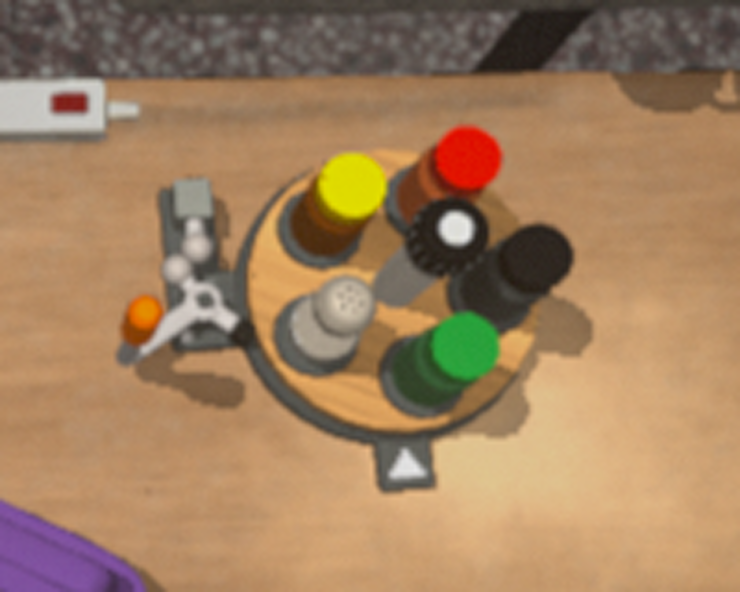

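Call:
carry_out(
  steps=[
    {"dx": 0.012,"dy": -0.0233,"rz": -0.034,"fingers": 0.65},
    {"dx": 0.012,"dy": -0.0233,"rz": -0.034,"fingers": 0.65},
    {"dx": 0.012,"dy": -0.0233,"rz": -0.034,"fingers": 0.65},
    {"dx": 0.012,"dy": -0.0233,"rz": -0.034,"fingers": 0.65},
    {"dx": 0.012,"dy": -0.0233,"rz": -0.034,"fingers": 0.65},
    {"dx": 0.012,"dy": -0.0233,"rz": -0.034,"fingers": 0.65},
    {"dx": 0.012,"dy": -0.0233,"rz": -0.034,"fingers": 0.65},
    {"dx": 0.012,"dy": -0.0233,"rz": -0.034,"fingers": 0.65},
  ],
)

```text
$.steps[0]: bad value
```

Call:
carry_out(
  steps=[
    {"dx": 0.012,"dy": -0.0233,"rz": -0.034,"fingers": 0.65},
    {"dx": 0.012,"dy": -0.0233,"rz": -0.034,"fingers": 0.65},
    {"dx": 0.012,"dy": -0.0233,"rz": -0.034,"fingers": 0.65},
    {"dx": 0.012,"dy": -0.0233,"rz": -0.034,"fingers": 0.65},
    {"dx": 0.012,"dy": -0.0233,"rz": -0.034,"fingers": 0.65},
    {"dx": 0.012,"dy": -0.0233,"rz": -0.034,"fingers": 0.65},
    {"dx": 0.012,"dy": -0.0233,"rz": -0.034,"fingers": 0.65},
    {"dx": 0.012,"dy": -0.0233,"rz": -0.034,"fingers": 0.65},
  ],
)

```text
$.steps[0]: bad value
```

Run:
```python
from fit import *
C,p=fit()
for k in C: print(k,np.round(-np.array(C[k]['R']).T@np.array(C[k]['t']),2))
h=cv2.cvtColor(C['top']['image'],cv2.COLOR_RGB2HSV)
o=bot.get_obs();print(o['time'],o['tcp_pos'],o['tool_rot'],o['grip_width'],o['contact_force'])
for n,w in(('top',(260,80,500,290)),('side',(170,90,330,220))):
    im=C[n]['image'][w[1]:w[3],w[0]:w[2],::-1];f=780/im.shape[1] if n=='side' else 2.8
    cv2.imwrite(f'pics/a_{n}.png',cv2.resize(im,None,fx=min(f,4.6),fy=min(f,4.6),interpolation=cv2.INTER_CUBIC))
```

```text
('side', 'carousel') [0.9 1.1]
('side', 'knob') [0. 0.]
('side', 'red_jar') [0.2 0.2]
('side', 'front_place') [-1.1  0.6]
('side', 'brake_pin') [ 2.6 -2.5]
('side', 'brake_pivot') [-0.8  1.9]
('top', 'carousel') [3.1 0.8]
('top', 'knob') [-0.4 -0.4]
('top', 'red_jar') [-0.1  1.4]
('top', 'front_place') [ 0.1 -2.9]
('top', 'brake_pin') [-1.5 -0.6]
('top', 'brake_pivot') [1.4 0.2]
p [ 0.457   0.0438  0.0067 -3.3817  0.4516  0.1602  2.0987] cost 13.706932029264772
carousel [0.457  0.0438 0.    ]
knob [0.457  0.0438 0.149 ]
red_jar [0.5134 0.0304 0.127 ]
front_place [0.399  0.0434 0.127 ]
brake_pivot [0.4516 0.1602 0.14  ]
brake_pin [0.4214 0.2121 0.14  ]
side [0.43 1.22 0.71]
top [0.22 0.31 1.02]
2.6 [0.2217867  0.5843219  0.25001282] [ 9.83588829e-01 -1.80424539e-01 -1.40972885e-05 -2.56990199e-05] 0.08546206019648389 [ 0.37869327  0.51136972 -1.12110406]
```

View pics/a_side.png

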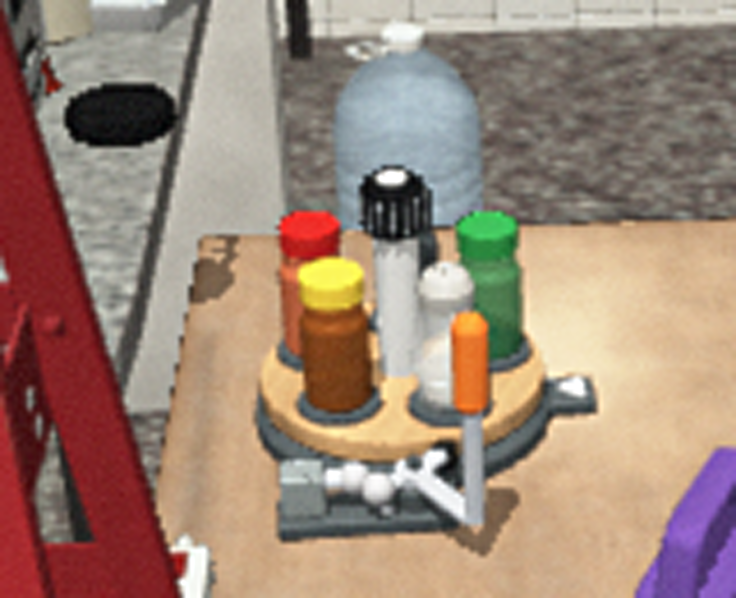

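The side crop shows the brake still on, with the grip upright at crop (470,360). The moves were refused, probably because each row needs all seven keys.

Call:
carry_out(
  steps=[
    {"dx": 0.012,"dy": -0.0233,"dz": 0,"rx": 0,"ry": 0,"rz": -0.034,"fingers": 0.65},
    {"dx": 0.012,"dy": -0.0233,"dz": 0,"rx": 0,"ry": 0,"rz": -0.034,"fingers": 0.65},
    {"dx": 0.012,"dy": -0.0233,"dz": 0,"rx": 0,"ry": 0,"rz": -0.034,"fingers": 0.65},
    {"dx": 0.012,"dy": -0.0233,"dz": 0,"rx": 0,"ry": 0,"rz": -0.034,"fingers": 0.65},
    {"dx": 0.012,"dy": -0.0233,"dz": 0,"rx": 0,"ry": 0,"rz": -0.034,"fingers": 0.65},
    {"dx": 0.012,"dy": -0.0233,"dz": 0,"rx": 0,"ry": 0,"rz": -0.034,"fingers": 0.65},
    {"dx": 0.012,"dy": -0.0233,"dz": 0,"rx": 0,"ry": 0,"rz": -0.034,"fingers": 0.65},
    {"dx": 0.012,"dy": -0.0233,"dz": 0,"rx": 0,"ry": 0,"rz": -0.034,"fingers": 0.65},
  ],
)

```text
time: 3.27
tcp_pos: [0.3182, 0.3967, 0.2502]
tool_rot: [0.95, -0.313, 0.0, -0.0]
contact_force: [0.1, 0.1, 0.1]
grip_width: 0.0555
finger_force: 0.0
```

```bash
cat > seg.py <<'E'
from h import *
def blob(im,lo,hi,win):
    h=cv2.cvtColor(im,cv2.COLOR_RGB2HSV); m=cv2.inRange(h,lo,hi); k=np.zeros_like(m); k[win[1]:win[3],win[0]:win[2]]=1; m=m*k
    n,l,s,c=cv2.connectedComponentsWithStats(m); 
    if n<2: return None
    i=1+np.argmax(s[1:,4]); return c[i],s[i].tolist()
E
python3 - <<'E'
from seg import *
C={k:bot.read_camera(k) for k in('side','top')}
W={'top':(330,135,480,260),'side':(210,110,330,220)}
P={}
for n,lo,hi in(('redcap',(0,200,150),(6,255,255)),('redcap2',(175,200,150),(180,255,255)),('orange',(7,200,150),(15,255,255)),('yellow',(27,180,150),(33,255,255)),('green',(55,150,60),(75,255,255)),('white',(0,0,205),(180,30,255))):
    for k in C: 
        w=W[k]
        if n=='white': w=(400,230,420,255) if k=='top' else (280,165,305,185)
        P[k,n]=blob(C[k]['image'],lo,hi,w); print(k,n,P[k,n])
t=C['top']
for n,z in(('redcap',.127),('orange',.15),('yellow',.127),('green',.127),('white',.018)):
    for k in C:
        if P[k,n]: print(n,k,onz(C[k],P[k,n][0],z).round(4))
print('knobdot',onz(t,(423.5,181.6),.166), onz(C['side'],(170+391/4.6,90+178/4.6),.166))
E
```

```text
side redcap (array([236.24752475, 140.38613861]), [231, 136, 12, 10, 101])
top redcap (array([425.91452991, 162.31623932]), [417, 154, 18, 17, 234])
side redcap2 (array([236.5, 145. ]), [236, 145, 2, 1, 2])
top redcap2 None
side orange (array([272.01666667, 169.9       ]), [269, 160, 7, 20, 120])
top orange (array([338.2195122, 204.6097561]), [334, 200, 10, 9, 41])
side yellow (array([243., 146.]), [243, 146, 1, 1, 1])
top yellow (array([394.90650407, 169.82113821]), [386, 162, 19, 17, 246])
side green (array([275.44545455, 140.74545455]), [270, 136, 12, 11, 110])
top green (array([425.01181102, 213.40944882]), [416, 205, 18, 18, 254])
side white (array([294.26666667, 173.6       ]), [292, 172, 5, 4, 15])
top white (array([409.25925926, 245.62962963]), [406, 242, 8, 7, 27])
redcap side [0.5144 0.0403 0.127 ]
redcap top [0.513  0.0249 0.127 ]
orange side [0.4183 0.2501 0.15  ]
orange top [0.418  0.2136 0.15  ]
yellow side [0.4945 0.0757 0.127 ]
yellow top [0.4973 0.0904 0.127 ]
green side [0.4048 0.0503 0.127 ]
green top [0.4032 0.0339 0.127 ]
white side [0.3521 0.0492 0.018 ]
white top [0.351  0.0406 0.018 ]
knobdot [0.46000679 0.04470186 0.166     ] [0.4599596 0.0512371 0.166    ]
```

Call:
carry_out(
  steps=[
    {"dx": 0.012,"dy": -0.0233,"dz": 0,"rx": 0,"ry": 0,"rz": -0.034,"fingers": 0.65},
    {"dx": 0.012,"dy": -0.0233,"dz": 0,"rx": 0,"ry": 0,"rz": -0.034,"fingers": 0.65},
    {"dx": 0.012,"dy": -0.0233,"dz": 0,"rx": 0,"ry": 0,"rz": -0.034,"fingers": 0.65},
    {"dx": 0.012,"dy": -0.0233,"dz": 0,"rx": 0,"ry": 0,"rz": -0.034,"fingers": 0.65},
    {"dx": 0.012,"dy": -0.0233,"dz": 0,"rx": 0,"ry": 0,"rz": -0.034,"fingers": 0.65},
    {"dx": 0.012,"dy": -0.0233,"dz": 0,"rx": 0,"ry": 0,"rz": -0.034,"fingers": 0.65},
    {"dx": 0.012,"dy": -0.0233,"dz": 0,"rx": 0,"ry": 0,"rz": -0.034,"fingers": 0.65},
    {"dx": 0.012,"dy": -0.022,"dz": 0,"rx": 0,"ry": 0,"rz": -0.034,"fingers": 0.65},
  ],
)

```text
time: 4.03
tcp_pos: [0.4142, 0.2122, 0.2503]
tool_rot: [0.899, -0.438, 0.0, -0.0]
contact_force: [0.3, -0.2, 0.2]
grip_width: 0.0555
finger_force: 0.0
```

Call:
carry_out(
  steps=[
    {"dx": 0,"dy": 0,"dz": -0.015,"rx": 0,"ry": 0,"rz": 0,"fingers": 0.65},
    {"dx": 0,"dy": 0,"dz": -0.015,"rx": 0,"ry": 0,"rz": 0,"fingers": 0.65},
    {"dx": 0,"dy": 0,"dz": -0.015,"rx": 0,"ry": 0,"rz": 0,"fingers": 0.65},
    {"dx": 0,"dy": 0,"dz": -0.005,"rx": 0,"ry": 0,"rz": 0,"fingers": 0.65},
    {"dx": 0,"dy": 0,"dz": 0,"rx": 0,"ry": 0,"rz": 0,"fingers": 0.65},
    {"dx": 0,"dy": 0,"dz": 0,"rx": 0,"ry": 0,"rz": 0,"fingers": 0.65},
    {"dx": 0,"dy": 0,"dz": 0,"rx": 0,"ry": 0,"rz": 0,"fingers": 0.65},
    {"dx": 0,"dy": 0,"dz": 0,"rx": 0,"ry": 0,"rz": 0,"fingers": 0.65},
  ],
)

```text
time: 4.7
tcp_pos: [0.4142, 0.2134, 0.201]
tool_rot: [0.899, -0.438, 0.0, -0.001]
contact_force: [-0.6, -0.9, 0.2]
grip_width: 0.0552
finger_force: 0.0
```

Run:
```python
from h import *
C={k:bot.read_camera(k) for k in('side','top')}
a=C['side']['image'][90:220,220:330,::-1];b=C['top']['image'][140:260,280:400,::-1]
f=lambda i:cv2.resize(i,(390,460),interpolation=cv2.INTER_CUBIC)
cv2.imwrite('pics/b.png',np.hstack([f(a),f(b)]))
```

```text
(no output)
```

View pics/b.png

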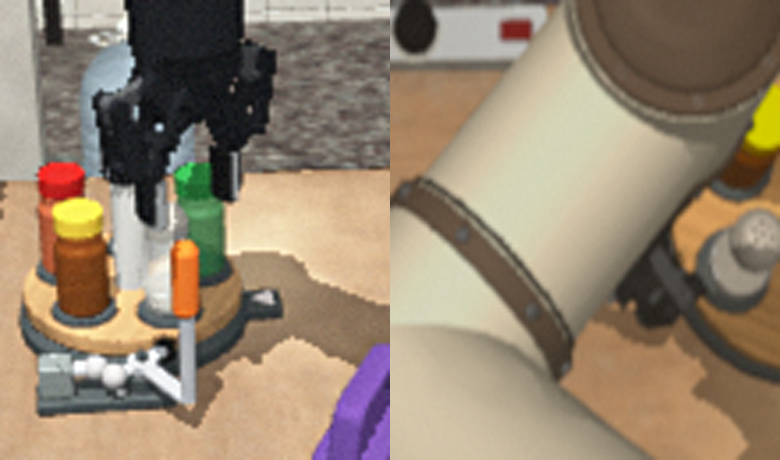

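The crop pair shows the open fingers straddling the orange grip in the side view (tips at (150,220) and (228,195), grip at (185,245)). I'll descend and narrow the fingers round it.

Call:
carry_out(
  steps=[
    {"dx": 0,"dy": 0,"dz": -0.01,"rx": 0,"ry": 0,"rz": 0,"fingers": 0.65},
    {"dx": 0,"dy": 0,"dz": -0.01,"rx": 0,"ry": 0,"rz": 0,"fingers": 0.65},
    {"dx": 0,"dy": 0,"dz": -0.01,"rx": 0,"ry": 0,"rz": 0,"fingers": 0.65},
    {"dx": 0,"dy": 0,"dz": -0.01,"rx": 0,"ry": 0,"rz": 0,"fingers": 0.65},
    {"dx": 0,"dy": 0,"dz": -0.01,"rx": 0,"ry": 0,"rz": 0,"fingers": 0.65},
    {"dx": 0,"dy": 0,"dz": -0.01,"rx": 0,"ry": 0,"rz": 0,"fingers": 0.65},
    {"dx": 0,"dy": 0,"dz": 0,"rx": 0,"ry": 0,"rz": 0,"fingers": 0.4},
    {"dx": 0,"dy": 0,"dz": 0,"rx": 0,"ry": 0,"rz": 0,"fingers": 0.4},
  ],
)

```text
time: 5.47
tcp_pos: [0.4138, 0.2128, 0.1401]
tool_rot: [0.899, -0.438, 0.0, 0.0]
contact_force: [-0.3, 0.9, 0.6]
grip_width: 0.0341
finger_force: 0.0
```

Call:
carry_out(
  steps=[
    {"dx": 0,"dy": 0,"dz": 0,"rx": 0,"ry": 0,"rz": 0,"fingers": 0.4},
    {"dx": 0,"dy": 0,"dz": 0,"rx": 0,"ry": 0,"rz": 0,"fingers": 0.4},
    {"dx": 0.0034,"dy": 0.002,"dz": 0,"rx": 0,"ry": 0,"rz": -0.06,"fingers": 0.4},
    {"dx": 0.0034,"dy": 0.002,"dz": 0,"rx": 0,"ry": 0,"rz": -0.06,"fingers": 0.4},
    {"dx": 0.0036,"dy": 0.0015,"dz": 0,"rx": 0,"ry": 0,"rz": -0.06,"fingers": 0.4},
    {"dx": 0.0037,"dy": 0.0015,"dz": 0,"rx": 0,"ry": 0,"rz": -0.06,"fingers": 0.4},
    {"dx": 0.0037,"dy": 0.001,"dz": 0,"rx": 0,"ry": 0,"rz": -0.06,"fingers": 0.4},
    {"dx": 0.0038,"dy": 0.001,"dz": 0,"rx": 0,"ry": 0,"rz": -0.06,"fingers": 0.4},
  ],
)

```text
time: 6.13
tcp_pos: [0.4326, 0.2204, 0.14]
tool_rot: [0.805, -0.594, -0.002, 0.003]
contact_force: [-8.9, 1.4, 4.5]
grip_width: 0.0339
finger_force: 4.3
```

Call:
carry_out(
  steps=[
    {"dx": 0.0039,"dy": 0.0005,"dz": 0,"rx": 0,"ry": 0,"rz": -0.06,"fingers": 0.4},
    {"dx": 0.0039,"dy": 0.0005,"dz": 0,"rx": 0,"ry": 0,"rz": -0.06,"fingers": 0.4},
    {"dx": 0.004,"dy": 0,"dz": 0,"rx": 0,"ry": 0,"rz": -0.06,"fingers": 0.4},
    {"dx": 0.004,"dy": 0,"dz": 0,"rx": 0,"ry": 0,"rz": -0.06,"fingers": 0.4},
    {"dx": 0.0039,"dy": -0.0005,"dz": 0,"rx": 0,"ry": 0,"rz": -0.06,"fingers": 0.4},
    {"dx": 0.0039,"dy": -0.0005,"dz": 0,"rx": 0,"ry": 0,"rz": -0.06,"fingers": 0.4},
    {"dx": 0.0038,"dy": -0.001,"dz": 0,"rx": 0,"ry": 0,"rz": -0.06,"fingers": 0.4},
    {"dx": 0.0038,"dy": -0.001,"dz": 0,"rx": 0,"ry": 0,"rz": -0.06,"fingers": 0.4},
  ],
)

```text
time: 6.8
tcp_pos: [0.4675, 0.22, 0.1408]
tool_rot: [-0.641, 0.767, -0.0, 0.001]
contact_force: [4.4, -2.8, -1.6]
grip_width: 0.0341
finger_force: 2.2
```

Call:
carry_out(
  steps=[
    {"dx": 0.0037,"dy": -0.0015,"dz": 0,"rx": 0,"ry": 0,"rz": -0.06,"fingers": 0.4},
    {"dx": 0.0037,"dy": -0.0015,"dz": 0,"rx": 0,"ry": 0,"rz": -0.06,"fingers": 0.4},
    {"dx": 0.002,"dy": -0.001,"dz": 0,"rx": 0,"ry": 0,"rz": 0,"fingers": 0.4},
    {"dx": 0.002,"dy": -0.001,"dz": 0,"rx": 0,"ry": 0,"rz": 0,"fingers": 0.4},
    {"dx": 0.002,"dy": -0.001,"dz": 0,"rx": 0,"ry": 0,"rz": 0,"fingers": 0.4},
    {"dx": 0,"dy": 0,"dz": 0,"rx": 0,"ry": 0,"rz": 0,"fingers": 0.4},
    {"dx": 0,"dy": 0,"dz": 0,"rx": 0,"ry": 0,"rz": 0,"fingers": 0.4},
    {"dx": 0,"dy": 0,"dz": 0,"rx": 0,"ry": 0,"rz": 0,"fingers": 0.4},
  ],
)

```text
time: 7.47
tcp_pos: [0.4798, 0.2138, 0.1401]
tool_rot: [-0.595, 0.804, 0.0, -0.0]
contact_force: [-0.8, -0.8, 0.1]
grip_width: 0.0341
finger_force: 0.0
```

Call:
carry_out(
  steps=[
    {"dx": 0,"dy": 0,"dz": 0,"rx": 0,"ry": 0,"rz": 0,"fingers": 0.65},
    {"dx": 0,"dy": 0,"dz": 0,"rx": 0,"ry": 0,"rz": 0,"fingers": 0.65},
    {"dx": 0,"dy": 0,"dz": 0.01,"rx": 0,"ry": 0,"rz": 0,"fingers": 0.65},
    {"dx": 0,"dy": 0,"dz": 0.02,"rx": 0,"ry": 0,"rz": 0,"fingers": 0.65},
    {"dx": 0,"dy": 0,"dz": 0.02,"rx": 0,"ry": 0,"rz": 0,"fingers": 0.65},
    {"dx": 0,"dy": 0,"dz": 0.02,"rx": 0,"ry": 0,"rz": 0,"fingers": 0.65},
    {"dx": 0,"dy": 0,"dz": 0.02,"rx": 0,"ry": 0,"rz": 0,"fingers": 0.65},
    {"dx": 0,"dy": 0,"dz": 0.02,"rx": 0,"ry": 0,"rz": 0,"fingers": 0.65},
  ],
)

```text
time: 8.13
tcp_pos: [0.4799, 0.2138, 0.2519]
tool_rot: [-0.595, 0.804, -0.0, 0.0]
contact_force: [0.6, 0.2, -0.7]
grip_width: 0.0555
finger_force: 0.0
```

Run:
```python
from h import *
C={k:bot.read_camera(k) for k in('side','top')}
o=bot.get_obs();print(o['time'],np.round(o['qpos'],3),o['tcp_pos'].round(4))
a=C['side']['image'][90:220,210:330,::-1];b=C['top']['image'][120:270,320:460,::-1]
f=lambda i:cv2.resize(i,(390,430),interpolation=cv2.INTER_CUBIC)
cv2.imwrite('pics/c.png',np.hstack([f(a),f(b)]))
```

```text
8.2333 [ 0.728  0.211 -0.229  0.002 -1.122 -1.024] [0.4817 0.2149 0.2547]
```

View pics/c.png

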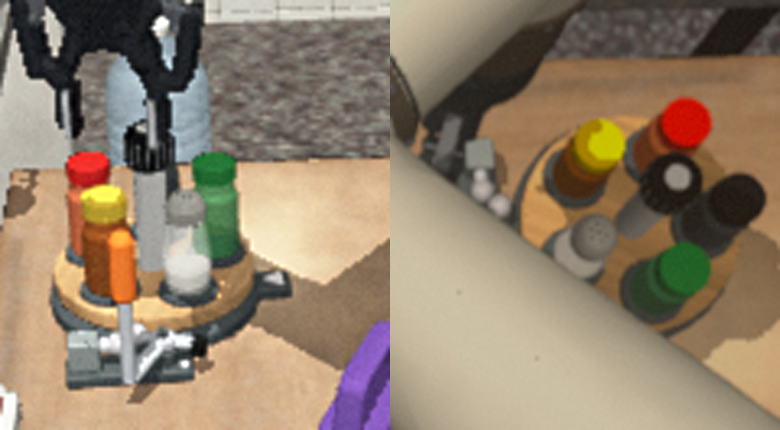

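The crops show the brake lever off: the shoe at (200,345) is clear of the rim and the grip is at the back, (122,265) on the left half. Next I'll go over the knob, pre-rotating so the wrist has range for turning clockwise.

Call:
carry_out(
  steps=[
    {"dx": -0.0025,"dy": -0.021,"dz": 0,"rx": 0,"ry": 0,"rz": 0.08,"fingers": 0.9},
    {"dx": -0.0025,"dy": -0.021,"dz": 0,"rx": 0,"ry": 0,"rz": 0.08,"fingers": 0.9},
    {"dx": -0.0025,"dy": -0.021,"dz": 0,"rx": 0,"ry": 0,"rz": 0.08,"fingers": 0.9},
    {"dx": -0.0025,"dy": -0.021,"dz": 0,"rx": 0,"ry": 0,"rz": 0.08,"fingers": 0.9},
    {"dx": -0.0025,"dy": -0.021,"dz": 0,"rx": 0,"ry": 0,"rz": 0.08,"fingers": 0.9},
    {"dx": -0.0025,"dy": -0.021,"dz": 0,"rx": 0,"ry": 0,"rz": 0.08,"fingers": 0.9},
    {"dx": -0.0025,"dy": -0.021,"dz": 0,"rx": 0,"ry": 0,"rz": 0.08,"fingers": 0.9},
    {"dx": -0.0025,"dy": -0.021,"dz": 0,"rx": 0,"ry": 0,"rz": 0.08,"fingers": 0.9},
  ],
)

```text
time: 8.9
tcp_pos: [0.4594, 0.0448, 0.2501]
tool_rot: [0.819, -0.574, -0.0, 0.0]
contact_force: [1.4, 0.1, -0.1]
grip_width: 0.0766
finger_force: 0.0
```

Call:
carry_out(
  steps=[
    {"dx": 0,"dy": 0,"dz": -0.01,"rx": 0,"ry": 0,"rz": 0.05,"fingers": 0.9},
    {"dx": 0,"dy": 0,"dz": -0.015,"rx": 0,"ry": 0,"rz": 0.05,"fingers": 0.9},
    {"dx": 0,"dy": 0,"dz": -0.015,"rx": 0,"ry": 0,"rz": 0.05,"fingers": 0.9},
    {"dx": 0,"dy": 0,"dz": -0.01,"rx": 0,"ry": 0,"rz": 0.05,"fingers": 0.9},
    {"dx": 0,"dy": 0,"dz": 0,"rx": 0,"ry": 0,"rz": 0.05,"fingers": 0.9},
    {"dx": 0,"dy": 0,"dz": 0,"rx": 0,"ry": 0,"rz": 0.05,"fingers": 0.9},
    {"dx": 0,"dy": 0,"dz": 0,"rx": 0,"ry": 0,"rz": 0.05,"fingers": 0.9},
    {"dx": 0,"dy": 0,"dz": 0,"rx": 0,"ry": 0,"rz": 0,"fingers": 0.9},
  ],
)

```text
time: 9.57
tcp_pos: [0.4597, 0.0457, 0.2]
tool_rot: [0.906, -0.424, -0.0, 0.0]
contact_force: [0.3, -0.1, -0.1]
grip_width: 0.0767
finger_force: 0.0
```

Run:
```python
from seg import *
C={k:bot.read_camera(k) for k in('side','top')}
o=bot.get_obs();print(o['time'],np.round(o['qpos'],3),o['tcp_pos'].round(4))
T=C['top']
for n,lo,hi,z in(('red',(0,200,150),(6,255,255),.127),('yellow',(27,180,150),(33,255,255),.127),('green',(55,150,60),(75,255,255),.127),('white',(0,0,190),(180,40,255),.012)):
    b=blob(T['image'],lo,hi,(330,135,480,260) if n!='white' else (400,230,420,255))
    if b: print(n,b,onz(T,b[0],z).round(4))
for k in C:
    for d in bot.place_of(k,'knob')[:1]: print(k,d,onz(C[k],d['pixel'],.149))
a=C['side']['image'][90:220,210:330,::-1];b=T['image'][120:270,340:480,::-1]
f=lambda i:cv2.resize(i,(390,430),interpolation=cv2.INTER_CUBIC)
cv2.imwrite('pics/d.png',np.hstack([f(a),f(b)]))
```

```text
9.6667 [ 0.452  0.154 -0.451 -0.    -0.966  0.241] [0.4598 0.0458 0.2   ]
```

View pics/d.png

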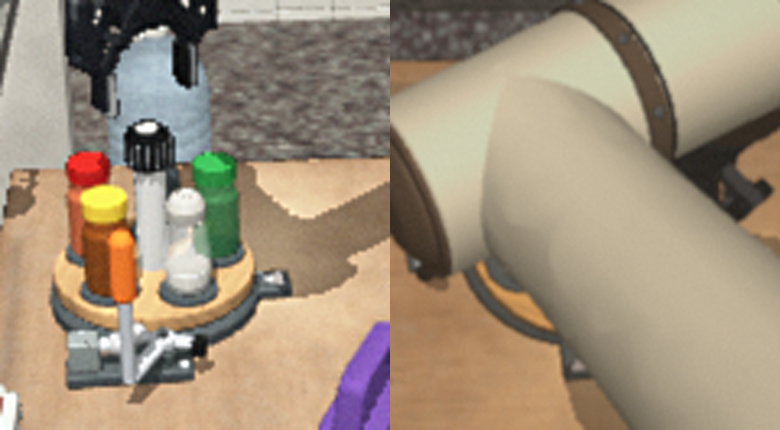

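The side crop shows the open fingers over the knob, at (100,105) and (185,80) with the knob at (148,145). The top view is hidden by the arm. I'll refine the axis, yaw and jar angle from the clean first top picture while gripping.

Call:
carry_out(
  grip_force=40,
  steps=[
    {"dx": 0,"dy": 0,"dz": -0.01,"rx": 0,"ry": 0,"rz": 0,"fingers": 0.9},
    {"dx": 0,"dy": 0,"dz": -0.01,"rx": 0,"ry": 0,"rz": 0,"fingers": 0.9},
    {"dx": 0,"dy": 0,"dz": -0.01,"rx": 0,"ry": 0,"rz": 0,"fingers": 0.9},
    {"dx": 0,"dy": 0,"dz": -0.01,"rx": 0,"ry": 0,"rz": 0,"fingers": 0.9},
    {"dx": 0,"dy": 0,"dz": -0.002,"rx": 0,"ry": 0,"rz": 0,"fingers": 0.9},
    {"dx": 0,"dy": 0,"dz": 0,"rx": 0,"ry": 0,"rz": 0,"fingers": 0.9},
    {"dx": 0,"dy": 0,"dz": 0,"rx": 0,"ry": 0,"rz": 0,"fingers": 0.7},
    {"dx": 0,"dy": 0,"dz": 0,"rx": 0,"ry": 0,"rz": 0,"fingers": 0.7},
  ],
)

```text
time: 10.43
tcp_pos: [0.4604, 0.046, 0.1587]
tool_rot: [0.905, -0.424, 0.001, -0.0]
contact_force: [-0.1, 0.5, -0.3]
grip_width: 0.0596
finger_force: 0.0
```

Run:
```python
from seg import *
from scipy.optimize import least_squares
T=bot.read_camera('top'); im=cv2.imread('pics/top0.png')[:,:,::-1].copy()
def capfit():
    P=[]
    for n,lo,hi in(('red',(0,200,150),(6,255,255)),('yellow',(27,180,150),(33,255,255)),('green',(55,150,60),(75,255,255))):
        P.append(blob(im,lo,hi,(330,135,480,260))[0])
    P=[onz(T,p,.127)[:2] for p in P]
    off=np.deg2rad([0,72,216])
    f=lambda v:np.concatenate([v[:2]+.058*np.array([np.cos(v[2]+o),np.sin(v[2]+o)])-p for o,p in zip(off,P)])
    s=least_squares(f,[.46,.046,-.35]); print('caps c,ang',s.x.round(4),np.rad2deg(s.x[2]).round(2),'res mm',(s.fun*1e3).round(1))
capfit()
# knob dot
g=im[170:195,410:435].astype(int); m=(g.min(2)>170); ys,xs=np.nonzero(m); q=(xs.mean()+410,ys.mean()+170); print('dot',q,len(xs),onz(T,q,.166).round(4))
# arrow weighted by brightness
g=im[236:254,400:419].astype(float).min(2); w=np.clip(g-130,0,None); ys,xs=np.mgrid[236:254,400:419]; q=((w*xs).sum()/w.sum(),(w*ys).sum()/w.sum()); print('arrow',q,onz(T,q,.018).round(4),onz(T,q,.012).round(4))
# base: dark outline; disc edge along far/left/bottom: radial search for circle at z=.036 r=.09 maximizing radial gradient
gray=cv2.GaussianBlur(cv2.cvtColor(im,cv2.COLOR_RGB2GRAY),(0,0),.8).astype(np.float32)
gray=im[:,:,0].astype(np.float32); gray=cv2.GaussianBlur(gray,(0,0),.7)
def score(c,z,r,deg):
    t=np.deg2rad(deg); s=0
    smp=lambda rr:cv2.remap(gray,*[np.array([proj(T,np.array([c[0]+rr*np.cos(a),c[1]+rr*np.sin(a),z]))[i] for a in t],np.float32)[None] for i in(0,1)],cv2.INTER_LINEAR)[0]
    return np.clip(smp(r-.002)-smp(r+.002),-60,60).mean()
for z,r,deg,sg in((.036,.09,np.r_[75:200:3],1),(.018,.095,np.r_[100:165:3],-1),(.036,.09,np.r_[60:110:3,130:190:3],1)):
    best=max(((sg*score((x,y),z,r,deg),x,y) for x in np.arange(.452,.468,.001) for y in np.arange(.038,.056,.001))); print('circle',z,r,np.round(best,4))
```

```text
caps c,ang [ 0.4596  0.0471 -0.3999] -22.91 res mm [-0.  -0.4  0.2  0.5 -0.2 -0.2]
dot (np.float64(422.8909090909091), np.float64(181.4)) 55 [0.4604 0.0459 0.166 ]
arrow (np.float64(409.64369459536744), np.float64(245.74778381469832)) [0.3507 0.0397 0.018 ] [0.3515 0.0381 0.012 ]
circle 0.036 0.09 [6.00e+01 4.61e-01 4.70e-02]
circle 0.018 0.095 [5.43507e+01 4.57000e-01 4.80000e-02]
circle 0.036 0.09 [6.00e+01 4.61e-01 4.60e-02]
```

Axis (0.460, 0.0467), yaw about 0.07 (the arrow and the pivot agree), and the red cap at −22.9°. So the turn is about −153.1° (−2.67 rad), clockwise.

Call:
carry_out(
  grip_force=40,
  steps=[
    {"dx": 0,"dy": 0,"dz": 0,"rx": 0,"ry": 0,"rz": 0,"fingers": 0.55},
    {"dx": 0,"dy": 0,"dz": 0,"rx": 0,"ry": 0,"rz": 0,"fingers": 0.5},
    {"dx": 0,"dy": 0,"dz": 0,"rx": 0,"ry": 0,"rz": 0,"fingers": 0.45},
    {"dx": 0,"dy": 0,"dz": 0,"rx": 0,"ry": 0,"rz": 0,"fingers": 0.3},
    {"dx": 0,"dy": 0,"dz": 0,"rx": 0,"ry": 0,"rz": 0,"fingers": 0.3},
    {"dx": 0,"dy": 0,"dz": 0,"rx": 0,"ry": 0,"rz": 0,"fingers": 0.3},
    {"dx": 0,"dy": 0,"dz": 0,"rx": 0,"ry": 0,"rz": 0,"fingers": 0.3},
    {"dx": 0,"dy": 0,"dz": 0,"rx": 0,"ry": 0,"rz": 0,"fingers": 0.3},
  ],
)

```text
time: 11.15
tcp_pos: [0.4602, 0.0459, 0.1587]
tool_rot: [0.905, -0.424, 0.0, -0.0]
contact_force: [-1.2, 1.0, 4.9]
grip_width: 0.0387
finger_force: 40.0
```

```bash
cat > st.py <<'E'
from h import *
from scipy.spatial.transform import Rotation as R
o=bot.get_obs();M=R.from_quat(o['tool_rot']).as_matrix()
print(o['time'],'ydir deg',np.rad2deg(np.arctan2(M[1,1],M[0,1])).round(2),'j1,j6',o['qpos'][[0,5]].round(3),o['tcp_pos'].round(4),'F',o['contact_force'].round(1),'T',o['wrist_torque'].round(2),o['grip_width'].round(4),o['finger_force'])
E
python3 st.py
```

```text
Traceback (most recent call last):
  File "st.py", line 4, in <module>
    print(o['time'],'ydir deg',np.rad2deg(np.arctan2(M[1,1],M[0,1])).round(2),'j1,j6',o['qpos'][[0,5]].round(3),o['tcp_pos'].round(4),'F',o['contact_force'].round(1),'T',o['wrist_torque'].round(2),o['grip_width'].round(4),o['finger_force'])
                                                                                                                                                                                                     ^^^^^^^^^^^^^^^^^^^^^
AttributeError: 'float' object has no attribute 'round'
```

```bash
sed -i "s/o\['grip_width'\].round(4)/o['grip_width']/" st.py; python3 st.py
```

```text
11.15 ydir deg -140.23 j1,j6 [0.452 0.242] [0.4602 0.0459 0.1587] F [-1.2  1.   4.9] T [ 0.23  0.52 -0.04] 0.038668061871034366 39.99339123722166
```

Call:
carry_out(
  steps=[
    {"dx": 0,"dy": 0,"dz": 0,"rx": 0,"ry": 0,"rz": -0.01,"fingers": 0.3},
    {"dx": 0,"dy": 0,"dz": 0,"rx": 0,"ry": 0,"rz": -0.02,"fingers": 0.3},
    {"dx": 0,"dy": 0,"dz": 0,"rx": 0,"ry": 0,"rz": -0.03,"fingers": 0.3},
    {"dx": 0,"dy": 0,"dz": 0,"rx": 0,"ry": 0,"rz": -0.04,"fingers": 0.3},
    {"dx": 0,"dy": 0,"dz": 0,"rx": 0,"ry": 0,"rz": -0.05,"fingers": 0.3},
    {"dx": 0,"dy": 0,"dz": 0,"rx": 0,"ry": 0,"rz": -0.05,"fingers": 0.3},
    {"dx": 0,"dy": 0,"dz": 0,"rx": 0,"ry": 0,"rz": -0.05,"fingers": 0.3},
    {"dx": 0,"dy": 0,"dz": 0,"rx": 0,"ry": 0,"rz": -0.05,"fingers": 0.3},
  ],
)

```text
time: 11.82
tcp_pos: [0.4606, 0.0462, 0.1587]
tool_rot: [0.831, -0.556, 0.001, -0.001]
contact_force: [-1.3, 2.5, 3.9]
grip_width: 0.0384
finger_force: 39.9
```

```bash
python3 st.py
```

```text
11.8167 ydir deg -157.53 j1,j6 [ 0.453 -0.061] [0.4606 0.0462 0.1587] F [-1.3  2.5  3.9] T [0.35 0.23 0.04] 0.0384024358637373 39.86573254689574
```

Call:
carry_out(
  steps=[
    {"dx": 0,"dy": 0,"dz": 0,"rx": 0,"ry": 0,"rz": -0.06,"fingers": 0.3},
    {"dx": 0,"dy": 0,"dz": 0,"rx": 0,"ry": 0,"rz": -0.07,"fingers": 0.3},
    {"dx": 0,"dy": 0,"dz": 0,"rx": 0,"ry": 0,"rz": -0.07,"fingers": 0.3},
    {"dx": 0,"dy": 0,"dz": 0,"rx": 0,"ry": 0,"rz": -0.07,"fingers": 0.3},
    {"dx": 0,"dy": 0,"dz": 0,"rx": 0,"ry": 0,"rz": -0.07,"fingers": 0.3},
    {"dx": 0,"dy": 0,"dz": 0,"rx": 0,"ry": 0,"rz": -0.07,"fingers": 0.3},
    {"dx": 0,"dy": 0,"dz": 0,"rx": 0,"ry": 0,"rz": -0.07,"fingers": 0.3},
    {"dx": 0,"dy": 0,"dz": 0,"rx": 0,"ry": 0,"rz": -0.07,"fingers": 0.3},
  ],
)

```text
time: 12.48
tcp_pos: [0.4617, 0.0463, 0.1587]
tool_rot: [-0.649, 0.761, -0.001, 0.002]
contact_force: [1.5, 0.2, 0.8]
grip_width: 0.0384
finger_force: 39.9
```

Call:
carry_out(
  steps=[
    {"dx": 0,"dy": 0,"dz": 0,"rx": 0,"ry": 0,"rz": -0.07,"fingers": 0.3},
    {"dx": 0,"dy": 0,"dz": 0,"rx": 0,"ry": 0,"rz": -0.07,"fingers": 0.3},
    {"dx": 0,"dy": 0,"dz": 0,"rx": 0,"ry": 0,"rz": -0.07,"fingers": 0.3},
    {"dx": 0,"dy": 0,"dz": 0,"rx": 0,"ry": 0,"rz": -0.07,"fingers": 0.3},
    {"dx": 0,"dy": 0,"dz": 0,"rx": 0,"ry": 0,"rz": -0.07,"fingers": 0.3},
    {"dx": 0,"dy": 0,"dz": 0,"rx": 0,"ry": 0,"rz": -0.07,"fingers": 0.3},
    {"dx": 0,"dy": 0,"dz": 0,"rx": 0,"ry": 0,"rz": -0.07,"fingers": 0.3},
    {"dx": 0,"dy": 0,"dz": 0,"rx": 0,"ry": 0,"rz": -0.07,"fingers": 0.3},
  ],
)

```text
time: 13.15
tcp_pos: [0.4625, 0.0459, 0.1587]
tool_rot: [-0.413, 0.911, -0.001, 0.003]
contact_force: [7.0, -3.4, -0.6]
grip_width: 0.0385
finger_force: 40.2
```

Call:
carry_out(
  steps=[
    {"dx": 0,"dy": 0,"dz": 0,"rx": 0,"ry": 0,"rz": -0.07,"fingers": 0.3},
    {"dx": 0,"dy": 0,"dz": 0,"rx": 0,"ry": 0,"rz": -0.07,"fingers": 0.3},
    {"dx": 0,"dy": 0,"dz": 0,"rx": 0,"ry": 0,"rz": -0.07,"fingers": 0.3},
    {"dx": 0,"dy": 0,"dz": 0,"rx": 0,"ry": 0,"rz": -0.07,"fingers": 0.3},
    {"dx": 0,"dy": 0,"dz": 0,"rx": 0,"ry": 0,"rz": -0.07,"fingers": 0.3},
    {"dx": 0,"dy": 0,"dz": 0,"rx": 0,"ry": 0,"rz": -0.07,"fingers": 0.3},
    {"dx": 0,"dy": 0,"dz": 0,"rx": 0,"ry": 0,"rz": -0.07,"fingers": 0.3},
    {"dx": 0,"dy": 0,"dz": 0,"rx": 0,"ry": 0,"rz": -0.07,"fingers": 0.3},
  ],
)

```text
time: 13.82
tcp_pos: [0.4631, 0.0452, 0.1587]
tool_rot: [-0.146, 0.989, -0.001, 0.003]
contact_force: [10.3, -7.9, -2.4]
grip_width: 0.0386
finger_force: 40.5
```

Call:
carry_out(
  steps=[
    {"dx": 0,"dy": 0,"dz": 0,"rx": 0,"ry": 0,"rz": -0.07,"fingers": 0.3},
    {"dx": 0,"dy": 0,"dz": 0,"rx": 0,"ry": 0,"rz": -0.07,"fingers": 0.3},
    {"dx": 0,"dy": 0,"dz": 0,"rx": 0,"ry": 0,"rz": -0.06,"fingers": 0.3},
    {"dx": 0,"dy": 0,"dz": 0,"rx": 0,"ry": 0,"rz": -0.06,"fingers": 0.3},
    {"dx": 0,"dy": 0,"dz": 0,"rx": 0,"ry": 0,"rz": -0.05,"fingers": 0.3},
    {"dx": 0,"dy": 0,"dz": 0,"rx": 0,"ry": 0,"rz": -0.05,"fingers": 0.3},
    {"dx": 0,"dy": 0,"dz": 0,"rx": 0,"ry": 0,"rz": -0.04,"fingers": 0.3},
    {"dx": 0,"dy": 0,"dz": 0,"rx": 0,"ry": 0,"rz": -0.04,"fingers": 0.3},
  ],
)

```text
time: 14.48
tcp_pos: [0.4632, 0.0444, 0.1587]
tool_rot: [0.073, 0.997, -0.001, 0.003]
contact_force: [10.5, -11.3, -3.2]
grip_width: 0.0383
finger_force: 40.5
```

```bash
python3 st.py
```

```text
14.4833 ydir deg 81.66 j1,j6 [ 0.449 -2.17 ] [0.4632 0.0444 0.1587] F [ 10.5 -11.3  -3.2] T [-3.34 -2.91  0.06] 0.03832869062769452 40.512530375272036
```

Call:
carry_out(
  steps=[
    {"dx": 0.0005,"dy": -0.0005,"dz": 0,"rx": 0,"ry": 0,"rz": -0.04,"fingers": 0.3},
    {"dx": 0.0005,"dy": -0.0005,"dz": 0,"rx": 0,"ry": 0,"rz": -0.04,"fingers": 0.3},
    {"dx": 0.0005,"dy": -0.0005,"dz": 0,"rx": 0,"ry": 0,"rz": -0.04,"fingers": 0.3},
    {"dx": 0.0005,"dy": -0.0005,"dz": 0,"rx": 0,"ry": 0,"rz": -0.04,"fingers": 0.3},
    {"dx": 0,"dy": 0,"dz": 0,"rx": 0,"ry": 0,"rz": -0.04,"fingers": 0.3},
    {"dx": 0,"dy": 0,"dz": 0,"rx": 0,"ry": 0,"rz": -0.03,"fingers": 0.3},
    {"dx": 0,"dy": 0,"dz": 0,"rx": 0,"ry": 0,"rz": -0.02,"fingers": 0.3},
    {"dx": 0,"dy": 0,"dz": 0,"rx": 0,"ry": 0,"rz": -0.01,"fingers": 0.3},
  ],
)

```text
time: 15.15
tcp_pos: [0.4631, 0.0437, 0.1587]
tool_rot: [0.201, 0.98, 0.0, 0.001]
contact_force: [2.6, -2.5, 3.6]
grip_width: 0.0385
finger_force: 41.1
```

Call:
carry_out(
  steps=[
    {"dx": 0,"dy": 0,"dz": 0,"rx": 0,"ry": 0,"rz": 0,"fingers": 0.3},
    {"dx": 0,"dy": 0,"dz": 0,"rx": 0,"ry": 0,"rz": 0,"fingers": 0.3},
    {"dx": 0,"dy": 0,"dz": 0,"rx": 0,"ry": 0,"rz": 0,"fingers": 0.3},
    {"dx": 0,"dy": 0,"dz": 0,"rx": 0,"ry": 0,"rz": 0,"fingers": 0.3},
    {"dx": 0,"dy": 0,"dz": 0,"rx": 0,"ry": 0,"rz": 0,"fingers": 0.3},
    {"dx": 0,"dy": 0,"dz": 0,"rx": 0,"ry": 0,"rz": 0,"fingers": 0.3},
    {"dx": 0,"dy": 0,"dz": 0,"rx": 0,"ry": 0,"rz": 0,"fingers": 0.3},
    {"dx": 0,"dy": 0,"dz": 0,"rx": 0,"ry": 0,"rz": 0,"fingers": 0.3},
  ],
)

```text
time: 15.82
tcp_pos: [0.4631, 0.0437, 0.1587]
tool_rot: [0.201, 0.98, 0.0, 0.001]
contact_force: [3.2, -3.3, 4.6]
grip_width: 0.038
finger_force: 41.2
```

```bash
python3 st.py
python3 - <<'E'
from seg import *
C={k:bot.read_camera(k) for k in('side','top')}
S=C['side']; I0=cv2.imread('pics/side0.png')[:,:,::-1].copy()
for im,t in((I0,'before'),(S['image'],'now')):
  for n,lo,hi in(('red',(0,200,120),(6,255,255)),('yellow',(24,180,120),(33,255,255)),('green',(55,150,60),(75,255,255))):
    b=blob(im,lo,hi,(210,110,330,180)); 
    if b: print(t,n,b,onz(S,b[0],.122).round(4))
for th in(-.05,0,.05):
    a=np.pi+.07+th; print(th,proj(S,np.array([.46+.058*np.cos(a),.0467+.058*np.sin(a),.127])).round(1))
for k in C:
  print(k,[(d['pixel'],round(d['confidence'],2)) for d in bot.place_of(k,'red_jar')],[(d['pixel'],round(d['confidence'],2)) for d in bot.place_of(k,'front_place')])
a=C['side']['image'][90:220,210:330,::-1];b=C['top']['image'][120:270,340:480,::-1]
f=lambda i:cv2.resize(i,(390,430),interpolation=cv2.INTER_CUBIC)
cv2.imwrite('pics/e.png',np.hstack([f(a),f(b)]))
E
```

```text
15.8167 ydir deg 66.84 j1,j6 [ 0.446 -2.422] [0.4631 0.0437 0.1587] F [ 3.2 -3.3  4.6] T [-1.21 -1.04 -0.06] 0.038042382473553446 41.18368625175208
before red (array([236.45098039, 140.48039216]), [231, 136, 12, 10, 102]) [0.5146 0.0309 0.122 ]
before yellow (array([241.38297872, 154.06382979]), [235, 151, 13, 6, 47]) [0.498  0.1126 0.122 ]
before green (array([275.44545455, 140.74545455]), [270, 136, 12, 11, 110]) [0.4046 0.0404 0.122 ]
now red (array([275.94594595, 142.52252252]), [270, 138, 13, 10, 111]) [0.4035 0.0514 0.122 ]
now yellow (array([263.8, 134.6]), [263, 131, 3, 9, 15]) [ 0.437  -0.0011  0.122 ]
now green (array([239.26548673, 150.53097345]), [233, 146, 13, 10, 113]) [0.5044 0.092  0.122 ]
-0.05 [276.4 139.9]
0 [276.3 139.5]
0.05 [276.2 139. ]
side [([273.1, 140.9], 0.6), ([275.3, 140.8], 0.58)] [([275.7, 141.0], 0.71), ([276.7, 140.8], 0.62)]
top [] []
```

View pics/e.png

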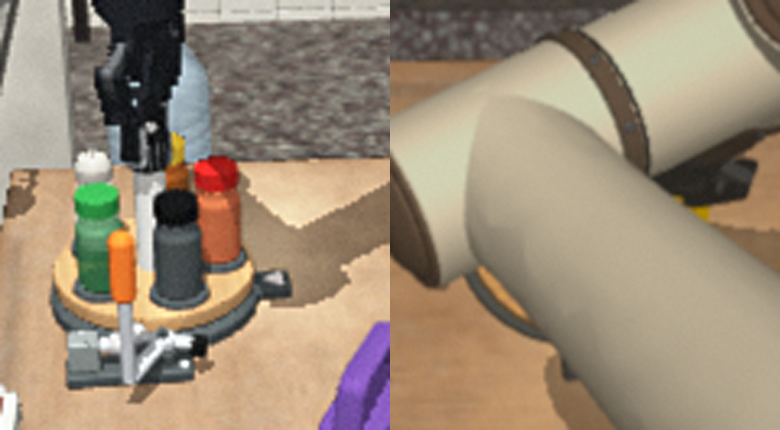

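The final crop shows the red cap at (215,175) standing in line with the arrow at (272,283). The brake is still off and the gripper is on the knob. The side-view caps give a turn of −153.2°, matching the planned −153.1°, so there was no slip. Handing in.

```bash
python3 -c "
from cell import bot
print(bot.finish_job())"
```

```text
the job is handed in; nothing more can be done
None
```

I handed the job in at about 16 s with the brake off and the red-capped jar turned to the white arrow (about 1–2° uncertain, from measuring which way the base faces), still gripping the knob, no other items touched; no verdict came back.

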